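# Move the charged battery pack from the charger to the work lamp

### The arm

A 6-joint arm with a two-finger parallel gripper is mounted at the origin on the work surface. World frame = base frame: x ahead of the robot, y to its left, z up, the work surface at z = 0. Lengths are in m, angles in rad, forces in N, time in s.
With the tool pointing down it reaches from about 0.4 to 0.825 m from the base axis. Payload 7 kg.
Tool frame: the origin (TCP) lies on the centre line of the jaws, within the pads' length; the fingertips stand 22 mm ahead of it and the grasp point (between the pads) lies 3 mm ahead of it; z points along the fingers, y is the line along which they close (so a half turn about z gives the same grasp; the last joint's range is limited). The gripper opens to 88 mm and grips with 3 to 60 N. Pads are 19 mm wide; open, the fingers measure 130 mm over their backs; the gripper's body (78 mm by 193 mm) begins 47 mm behind the grasp point.
Start: joints at [1.594, 0.359, 0.012, 0, -1.224, -0.288], TCP at [0.177, 0.651, 0.249] pointing down, gripper open.
Joint ranges: [-3.07, 3.07], [-1.43, 2.12], [-1.02, 1.25], [-3.03, 1.67], [-3.05, -0], [-3.03, 3.03]. Speed limits (rad/s): [2.39, 2.39, 3.01, 3.14, 3.14, 3.14].

### API

Orientations are given as [roll, pitch, yaw] about the fixed x, y, z axes, in that order (R = Rz(yaw) Ry(pitch) Rx(roll)).
In Python, from station import arm gives the robot as it stands.
- The arm moves only by the tool arm_command, never from a script. Its argument "series" is one flat list of numbers, 7 for each row, row after row: the turn, a rotation vector about the tool's x, y, z each as a share of 90 degrees, from -1 to 1, then the shift along the tool's x, y, z each as a share of 0.1 m, from -1 to 1, then the opening, from 0 (shut) to 1 (fully open). A call has 1 to 8 rows; each row is the pose to reach, as a shift and turn from the pose commanded when the call began, along the tool's axes at that moment; what a row does not reach only later rows make up. A row lasts 1/8 s, in which the tool goes at most 62.5 mm and 10.7 degrees, less where a joint would pass 70% of its speed; a pose out of reach is approached as far as the arm can. A call with a number of a shift or a turn outside -1 to 1 is refused whole. A call with a gripper value outside its range is refused whole. The fingers move at their own pace and stop on an object; "force" is the grip in N (left out, the last holds). Time passes only in rows, so rows that repeat a pose let the fingers close. It gives the time, the measured TCP pose, the force, the opening and the grip force at its end, in the units of the state.
- arm.get_state(): the state, without advancing time (a new reading comes with each control period).
- arm.grab_frame(name): name is "scene" or "top"; returns the picture (480x640x3 uint8, blue, green, red); there is no depth.
- arm.camera_model(name): a dict with "fovy" (degrees; the focal length in pixels is half the picture's height over the tangent of half this angle, whatever the lens; pixels are square), "cx", "cy" (the principal point, pixels), "D" ([k1, k2, p1, p2, k3] as OpenCV has them; the pictures are not rectified), "pose" (4x4, takes a point from camera to world coordinates). Camera axes: x right, y down, z forward; pixel columns grow to the right and rows downward; lengths in m; the calibration is good to about 2 mm. A picture is of the moment at which its call begins. camera_model takes no time and is no camera call.
- arm.job_done(): hands the job in; it is judged then, once.
The state is a dict: "t": time; "q": joint angles; "qd": joint speeds; "joint_efforts": joint torques, N m; "eef_pos": TCP position; "ee_rot": TCP orientation; "force": force on the tool from outside, world axes, zero at the start; "moment": the same for the moment, N m; "width": finger opening in m; "gripper_force": force on a finger pad.
Only numpy, scipy, OpenCV 4.12 (cv2) and the standard library are available. Lean on these libraries where they do the work, as an engineer would, in place of code of your own. Each camera call takes 0.05 s, during which the arm holds its last target. There are 200 camera calls.

### The job

The work lamp on the pottery conservation bench needs power: pull the long battery pack out of the charger against its spring latch and plug it into the lamp's empty bay, fully home, flat on the bench with the pull lip outwards. Leave the short pack seated in the charger and do not move the other things on the bench.

Things in the scene. Friction and masses are not known exactly. Their poses are not given: they have to be found in the camera images.
- long_pack: The pack to move: black slab, 0.32 kg, 120 long (x), 50 wide (y), the longer of two. Origin: underside, mid-width, at the shoulder line that is level with the bay mouth when seated; +x to the plug end, z up. x = 0 to +55 mm goes into the bay, 30 high; x = 0 to -53 is a deck 24 high; x = -65 to -53 is a pull lip, full width, up to 45 high. Flat parallel sides. Slides on the bench.
- lip (a point): Middle of the top edge of the long pack's pull lip (pack x = -59, z = 45 mm). The lip is 12 thick and stands 21 above the deck; between it and the charger's face is a gap of 53 mm, for hooking it from behind with shut fingertips. Pulling the pack out takes about 10 to 20 N until the latch lets go.
- plug_end (a point): Centre of the long pack's plug end face (pack x = 55, z = 15 mm; face 50 wide, 30 high). A cross groove for the latch lies on top, x = 22.5 to 37.5, 6 deep.
- short_pack: The other battery pack, same shape but its outer part is only 35 mm long (90 mm overall; lip at x = -35 to -23). Same origin rule. It stays in its bay.
- charger: Grey charger, fixed, 96 deep (x), 202 wide (y), 58 mm high. Origin: bench level, middle of the front face; +x into the charger; the face looks towards the robot. Two like bays, open in front and below: 53 wide, 33 high, 55 deep. Which pack is in which varies. In each a sprung ball from above, 30 behind the mouth, holds the pack's groove; its steel top (64 high) is not a release.
- bay_a (a point): Mid-width of the mouth of the charger's bay at charger y = +58 mm, bench level, axes as the charger's. A pack is seated when its origin is here or at bay_b; its plug end is clear of the bay when it has come out more than 55 mm.
- bay_b (a point): The same for the bay at charger y = -58 mm.
- lamp: White work lamp, fixed. Base 115 deep (x), 69 wide (y), 55 mm high; an upright tube 90 behind the face carries a round head, up to 310 high, that stays behind x = 50 mm. Origin: bench level, mid-width of the bay mouth on the front face, +x into the bay; the face looks towards the robot.
- lamp_bay (a point): Same point and axes as the lamp's origin. The bay is open in front and below: 53 wide, 33 high, 55 mm deep to a solid stop, no latch. Two flared guides, 33 high, stand out 18 in front and widen the entry to about 70. The long pack is fully home when its origin and axes coincide with these.
- sherd: Bystander: terracotta sherd, about 60 x 45 x 25 mm, lying loose between the two work places on the robot's side. Origin at centre of underside.
- brush: Bystander: flat brush, lying loose beyond the charger and the lamp.
- mould: Bystander: open square terracotta mould, 100 x 100 x 60 mm, standing at the robot's right, nearer to it than the charger and the lamp. Origin at centre of underside.
There are look-alikes about, which are no part of the job. What is shaped like the long_pack but orange or yellow is not meant.

How it is judged:
On the way:
1. the long pack is pulled clear of the charger (x of long_pack in the frame of charger below -0.056 m), for 0.1 s.
At the end, for the whole second after the job is handed in: The long pack is plugged into the lamp's bay: its shoulder within 5 mm of the bay mouth and of its centre line, lip outwards, flat on the bench (within 6 mm and 0.06 rad), at rest. The short pack is still seated in the charger (moved less than 6 mm) (x of long_pack in the frame of lamp between -0.005 and 0.005 m and y of long_pack in the frame of lamp between -0.005 and 0.005 m and x of lip in the frame of lamp below -0.05 m and angle between long_pack's own z axis and vertical below 0.06 rad and linear speed of long_pack below 0.01 m/s and height (world z) of long_pack below 0.006 m and distance of short_pack from where it was at the start of the episode below 0.006 m); the robot touches nothing.
It fails at once if the short pack is pulled from its seat (6 mm) (distance of short_pack from where it was at the start of the episode above 0.006 m).
It fails at once if the sherd is moved more than 20 mm (distance of sherd from where it was at the start of the episode above 0.02 m).
It fails at once if the brush is moved more than 20 mm (distance of brush from where it was at the start of the episode above 0.02 m).
It fails at once if the mould is moved more than 20 mm (distance of mould from where it was at the start of the episode above 0.02 m).
It also fails if it takes over 64 s, if anything falls off the work surface, if the arm or the gripper's body presses on something with over 40 N, if the wrist force passes 120 N, or if a joint passes its speed limit or range.

## Working session

There is one attempt and no reset: what is moved stays moved. The work goes in short steps, Python scripts to look and compute and a tool call to move; the robot and the scene stay as the last step left them, time stands still between calls to the robot, and variables do not carry over. Pictures are saved under pics/ and viewed, at most 10 in all, crops included, and the job is handed in when it is done.

Besides the shell and the picture viewer there is one more tool, called after "Emit:" by a JSON object that holds its "name" and its "arguments", one argument or row to a line. arm_command: Moves the arm, as the interface text tells. Its arguments: {"type":"object","properties":{"series":{"type":"array"},"force":{"type":"number"}},"required":["series"]}

```bash
mkdir -p pics; python3 - <<'E'
from station import arm
import cv2,numpy as np
for n in("scene","top"):
    cv2.imwrite(f"pics/{n}0.png",arm.grab_frame(n)); print(n,arm.camera_model(n))
print(arm.get_state())
E
```

```text
scene {'fovy': 56.23821934541901, 'cx': 315.51627971721433, 'cy': 246.50505117603146, 'D': array([-0.11413679,  0.        ,  0.        ,  0.        ,  0.        ]), 'pose': array([[-0.21107998,  0.60739021, -0.76584749,  1.33635051],
       [ 0.97742332,  0.12359974, -0.17136731,  0.16909449],
       [-0.00942827, -0.78472941, -0.61976678,  0.70603131],
       [ 0.        ,  0.        ,  0.        ,  1.        ]])}
top {'fovy': 57.722389596369936, 'cx': 320.1354366327354, 'cy': 243.7521750444663, 'D': array([0.03108472, 0.        , 0.        , 0.        , 0.        ]), 'pose': array([[ 5.47605582e-02, -9.78293288e-01,  1.99858761e-01,
         3.62899276e-01],
       [-9.98494990e-01, -5.30495816e-02,  1.39102907e-02,
         8.76632277e-04],
       [-3.00592035e-03, -2.00319707e-01, -9.79725972e-01,
         1.11540556e+00],
       [ 0.00000000e+00,  0.00000000e+00,  0.00000000e+00,
         1.00000000e+00]])}
{'t': 0.1, 'q': array([ 1.59410115e+00,  3.59344010e-01,  1.11576672e-02, -3.09624140e-04,
       -1.22409887e+00, -2.88134470e-01]), 'qd': array([-9.65946390e-04, -2.45809774e-03,  9.99520445e-04, -3.79592098e-04,
       -1.93127423e-03,  6.30946486e-05]), 'joint_efforts': array([-1.63736178e-03, -5.84157372e+01,  2.93749630e+01,  7.01540932e+00,
        1.01571527e-02, -5.54971484e-05]), 'eef_pos': array([0.17657231, 0.65108062, 0.24770069]), 'ee_rot': array([ 3.14008243e+00, -1.44044911e-04, -2.64934966e-01]), 'force': array([1.05164372, 0.4103204 , 0.22623434]), 'moment': array([-0.0101156 ,  0.00827118, -0.01175816]), 'gripper_force': 0.0, 'width': 0.08765986800015461}
```

View pics/scene0.png

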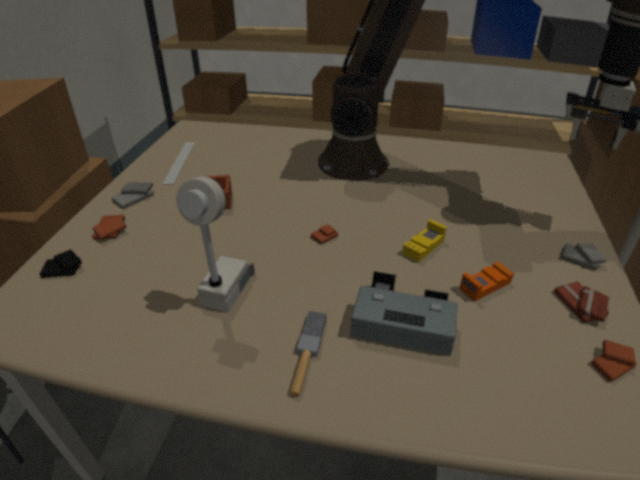

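View pics/top0.png

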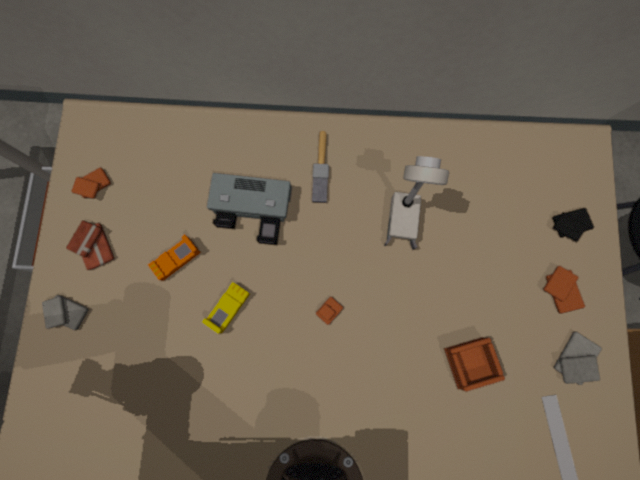

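The top view shows the charger around (250,196), with the long pack on its right (bay_b) with its lip near (268,240), and the short pack at (225,220). The lamp base is at (405,217), the sherd at (330,310) and the mould at (475,363). Next I'll enlarge crops of the charger and the lamp.

```bash
python3 - <<'E'
import cv2
im=cv2.imread("pics/top0.png")
a=im[160:260,200:300]; b=im[180:260,370:450]
cv2.imwrite("pics/ch.png",cv2.resize(a,(600,600),interpolation=cv2.INTER_CUBIC))
b=cv2.convertScaleAbs(b,alpha=1.3)
cv2.imwrite("pics/la.png",cv2.resize(b,(560,560),interpolation=cv2.INTER_CUBIC))
E
```

```text
(no output)
```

View pics/ch.png

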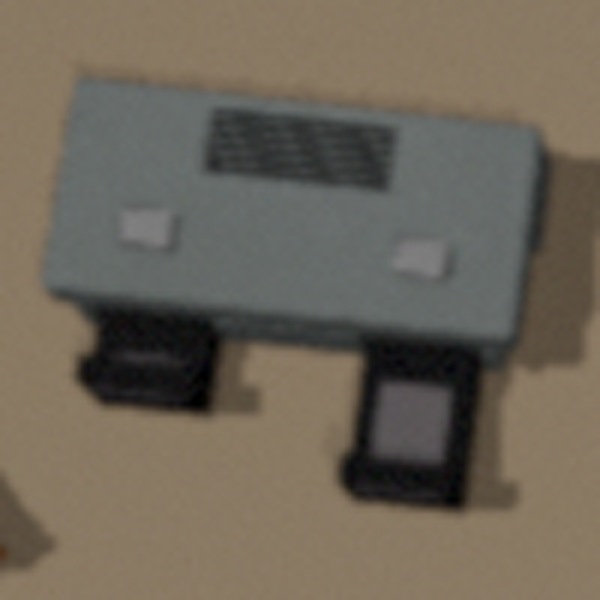

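View pics/la.png

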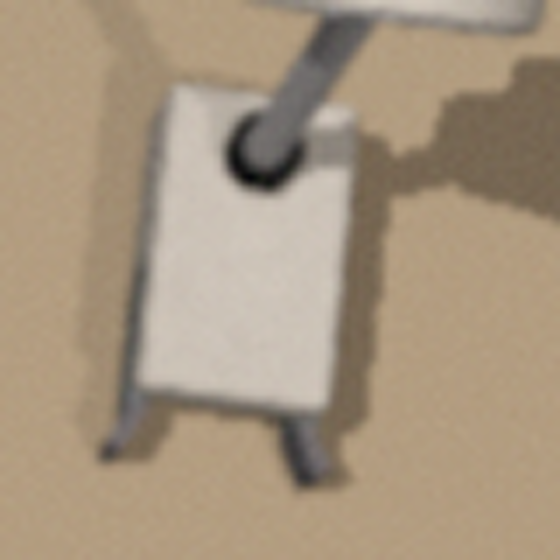

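```bash
cat > h.py <<'E'
import cv2,numpy as np
from scipy.optimize import least_squares
from station import arm
def proj(n,P):
    m=arm.camera_model(n); T=np.linalg.inv(m["pose"]); f=240/np.tan(np.radians(m["fovy"]/2))
    K=np.array([[f,0,m["cx"]],[0,f,m["cy"]],[0,0,1]])
    return cv2.projectPoints(np.asarray(P,float).reshape(-1,3),cv2.Rodrigues(T[:3,:3])[0],T[:3,3],K,m["D"])[0].reshape(-1,2)
def W(p,P):
    P=np.asarray(P,float).reshape(-1,3); c,s=np.cos(p[2]),np.sin(p[2])
    return np.c_[p[0]+c*P[:,0]-s*P[:,1],p[1]+s*P[:,0]+c*P[:,1],P[:,2]]
def fit(obs,p0):  # obs: list of (cam, model points, pixels)
    r=least_squares(lambda p:np.concatenate([(proj(n,W(p,M))-px).ravel() for n,M,px in obs]),p0,x_scale=[.01,.01,.1])
    return r.x,r.fun
def unz(px,s,x0,y0): return (np.array(px,float)+.5)/s-.5+[x0,y0]
def box(d,w,h): return [[d,w/2,h],[d,-w/2,h],[0,-w/2,h],[0,w/2,h]]
E
cat > m.py <<'E'
from h import *
np.set_printoptions(precision=4,suppress=True)
C,r=fit([("top",box(.096,.202,.058),unz([(78,78),(540,126),(510,342),(45,293)],6,200,160))],[.65,.12,0]);print("charger",C,r)
L,r=fit([("top",box(.115,.069,.055),unz([(173,86),(355,107),(330,410),(140,386)],7,370,180))],[.65,-.15,0]);print("lamp",L,r)
np.savez("p.npz",C=C,L=L)
im=cv2.imread("pics/scene0.png"); S=4
def crop(x0,y0,w,h,items):
    a=cv2.resize(im[y0:y0+h,x0:x0+w],None,fx=S,fy=S,interpolation=cv2.INTER_CUBIC)
    for p,M in items:
        for q in proj("scene",W(p,M)): cv2.drawMarker(a,tuple(int(v) for v in (q-[x0,y0]+.5)*S-.5),(0,255,0),0,10,1)
    return a
P=W(C,[0,-.058,0])[0]; P=[P[0],P[1],C[2]]
a=crop(345,262,120,95,[(C,box(.096,.202,.058)+[[.096,.101,0],[.096,-.101,0]]),(P,[[-.065,.025,.045],[-.065,-.025,.045],[-.053,.025,.045],[-.053,-.025,.045]])])
b=crop(190,245,70,70,[(L,box(.115,.069,.055)+[[.115,.0345,0],[.115,-.0345,0]])])
b=cv2.resize(b,None,fx=380/280,fy=380/280)
cv2.imwrite("pics/sc.png",np.hstack([a,b])[:, :800] if a.shape[1]+b.shape[1]<=860 else a)
cv2.imwrite("pics/sc.png",cv2.resize(np.hstack([a,b]),(800,int(800*380/860))))
print("P",P); print(fit([("top",[[0,0,.0]],[(330,312)])],[.5,0,0])[0])
E
python3 m.py
```

```text
charger [ 0.6484  0.207  -0.0542] [-0.6549 -0.1922  0.7313  0.0109  1.0659  0.1895 -1.1395 -0.0807]
lamp [ 0.608  -0.1893 -0.0748] [-0.5556 -0.5457  0.5975 -0.2494  0.2553  0.3999 -0.3011  0.3525]
P [np.float64(0.6452653937491659), np.float64(0.14905057714258257), np.float64(-0.05418955258826078)]
[ 0.4157 -0.0179  0.    ]
```

View pics/sc.png

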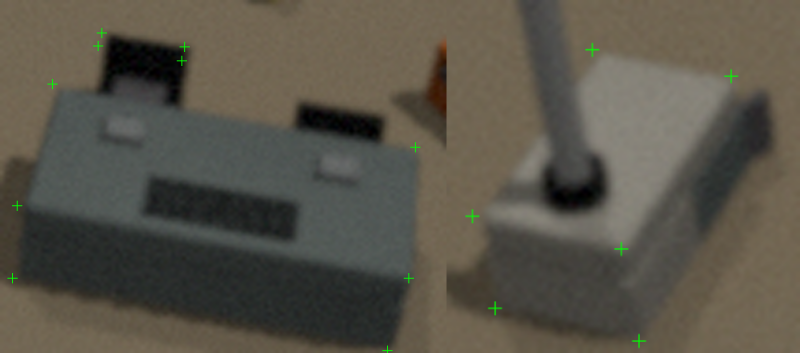

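The charger and lamp poses fit the top view within about 1 px, and the scene-camera markers are off by about 2 px, which is calibration error. I'll move above the pack and calibrate against the fingertips there.

Emit:
{"name": "arm_command", "arguments": {
  "series": [0,0,0,0.45,0.3,0,1,0,0,0,0.9,0.6,0,1,0,0,0,0.9,0.6,0,1]
}}

```text
t: 0.48
eef_pos: [0.2497, 0.5674, 0.2488]
ee_rot: [3.141, -0.0, -0.268]
force: [0.2, -0.2, -0.3]
width: 0.0874
gripper_force: 0.0
```

Emit:
{"name": "arm_command", "arguments": {
  "series": [0,0,0,0.45,0.3,0,1,0,0,0,0.9,0.6,0,1,0,0,0,0.9,0.6,0,1]
}}

```text
t: 0.85
eef_pos: [0.3204, 0.4865, 0.2487]
ee_rot: [3.141, 0.0, -0.268]
force: [-0.6, 0.1, 0.5]
width: 0.0873
gripper_force: 0.0
```

Emit:
{"name": "arm_command", "arguments": {
  "series": [0,0,0,0.45,0.3,0,1,0,0,0,0.9,0.6,0,1,0,0,0,0.9,0.6,0,1]
}}

```text
t: 1.23
eef_pos: [0.3913, 0.4056, 0.2485]
ee_rot: [3.141, 0.0, -0.268]
force: [0.3, 1.2, 0.4]
width: 0.0876
gripper_force: 0.0
```

Emit:
{"name": "arm_command", "arguments": {
  "series": [0,0,0,0.45,0.3,0,1,0,0,0,0.9,0.6,0,1,0,0,0,0.9,0.6,0,1]
}}

```text
t: 1.6
eef_pos: [0.4625, 0.3245, 0.2482]
ee_rot: [3.141, 0.0, -0.267]
force: [-0.4, 0.2, 0.3]
width: 0.0874
gripper_force: 0.0
```

Emit:
{"name": "arm_command", "arguments": {
  "series": [0,0,0,0.45,0.3,0,1,0,0,0,0.9,0.6,0,1,0,0,0,0.9,0.6,0,1]
}}

```text
t: 1.98
eef_pos: [0.5337, 0.2434, 0.248]
ee_rot: [3.141, 0.0, -0.267]
force: [-0.6, 0.1, -0.6]
width: 0.0876
gripper_force: 0.0
```

Emit:
{"name": "arm_command", "arguments": {
  "series": [0,0,-0.134,0.45,0.3,0.5,1,0,0,-0.134,0.9,0.6,0.8,1,0,0,-0.134,0.9,0.6,0.8,1,0,0,-0.134,0.9,0.6,0.8,1]
}}

```text
t: 2.48
eef_pos: [0.6035, 0.1637, 0.1679]
ee_rot: [3.141, 0.001, -0.055]
force: [-0.9, 0.4, 0.2]
width: 0.0879
gripper_force: 0.0
```

```bash
cat > m2.py <<'E'
from h import *
np.set_printoptions(precision=4,suppress=True)
k=800/860
cs=unz(np.array([(62,92),(28,206),(412,275),(418,152),(22,282),(395,345)])/k,4,345,262)
ls=unz((np.array([(601,53),(737,82),(630,245),(487,215),(640,332),(497,316)])-[480*k,0])/k*280/380,4,190,245)
bc=box(.096,.202,.058); bl=box(.115,.069,.055)
C,r=fit([("top",bc,unz([(78,78),(540,126),(510,342),(45,293)],6,200,160)),("scene",[bc[2],bc[1],bc[0],bc[3],[.096,-.101,0],[.096,.101,0]],cs)],[.65,.12,0]);print("charger",C,r.round(1))
L,r=fit([("top",bl,unz([(173,86),(355,107),(330,410),(140,386)],7,370,180)),("scene",[bl[2],bl[3],bl[0],bl[1],[.115,.0345,0],[.115,-.0345,0]],ls)],[.65,-.15,0]);print("lamp",L,r.round(1))
np.savez("p.npz",C=C,L=L)
s=arm.get_state(); e=s["eef_pos"]; R=cv2.Rodrigues(np.zeros(3))[0]
from scipy.spatial.transform import Rotation as Ro
R=Ro.from_euler("xyz",s["ee_rot"]).as_matrix()
T=[e+R@[a,b,.022] for a in(-.0095,.0095) for b in(-.044,.044)]
out=[]
for n,x0,y0 in(("scene",330,190),("top",210,160)):
    im=arm.grab_frame(n); q=proj(n,T); print(n,q)
    a=cv2.resize(im[y0:y0+150,x0:x0+100],None,fx=4,fy=4,interpolation=cv2.INTER_CUBIC)
    for p in q: cv2.drawMarker(a,tuple(int(v) for v in (p-[x0,y0]+.5)*4-.5),(0,255,0),0,10,1)
    out.append(cv2.convertScaleAbs(a,alpha=1.5))
cv2.imwrite("pics/tip.png",np.hstack(out))
E
python3 m2.py
```

```text
charger [ 0.6482  0.2092 -0.0464] [-1.9  0.1 -0.4 -0.3  0.2 -0.1 -2.1  0.3 -1.6 -1.7 -1.5  0.4  0.8  0.9
  0.3 -1.5 -1.  -0.5 -0.4  1.4]
lamp [ 0.6074 -0.1878 -0.0707] [-1.4 -0.3 -0.2 -0.1 -0.4  0.6 -0.9  0.6 -0.9 -0.7 -0.3 -1.2 -0.8  0.7
 -1.9  0.3  0.8  1.7  0.6 -1.5]
scene [[413.7983 244.0119]
 [371.0765 237.3639]
 [412.8775 249.6795]
 [369.491  242.8307]]
top [[236.711  224.0204]
 [274.8072 228.0735]
 [237.9248 216.0535]
 [275.8795 220.0801]]
```

View pics/tip.png

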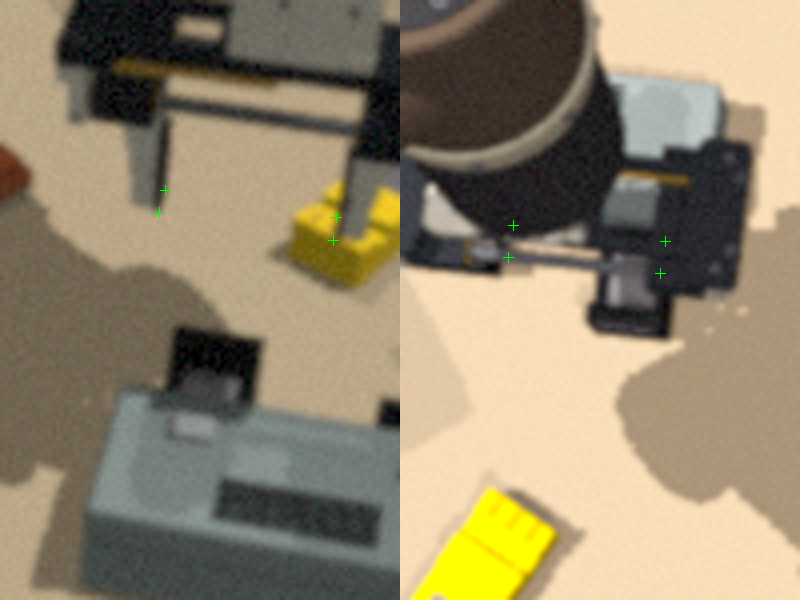

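```bash
python3 - <<'E'
from h import *
d=np.load("p.npz");C,L=d["C"],d["L"]
M=[[-.065,-.025,.045],[-.065,.025,.045]]
p,r=fit([("scene",M,unz([(177,328),(262,340)],4,330,190))],[.645,.15,-.05]);print(p,r)
print("from charger",W(C,[0,-.058,0]))
M=[[-.053,.025,.045],[-.053,-.025,.045]]
p,r=fit([("top",M,unz([(355,455),(468,470)],6,200,160))],[.645,.15,-.05]);print("top",p,r)
E
```

```text
[ 0.6468362   0.15465167 -0.01647514] [-0.64322518 -0.12859952  0.64033749  0.08952538]
from charger [[0.64549689 0.15129152 0.        ]]
top [ 0.64517846  0.14337418 -0.08180225] [-0.39593079 -0.06727501  0.39573433  0.06350326]
```

Emit:
{"name": "arm_command", "arguments": {
  "series": [0,0,0,0.025,0.11,0.5,1,0,0,0,0.025,0.11,0.9,1,0,0,0,0.025,0.11,0.9,1]
}}

```text
t: 2.95
eef_pos: [0.6036, 0.1521, 0.077]
ee_rot: [3.14, 0.004, -0.053]
force: [0.2, 0.6, 1.7]
width: 0.0877
gripper_force: 0.0
```

Emit:
{"name": "arm_command", "arguments": {
  "series": [0,0,0,0,0,0.25,1,0,0,0,0,0,0.49,1,0,0,0,0,0,0.49,1]
}}

```text
t: 3.32
eef_pos: [0.6056, 0.1526, 0.0306]
ee_rot: [3.142, -0.0, -0.053]
force: [0.7, -0.3, -0.3]
width: 0.0875
gripper_force: 0.0
```

Emit:
{"name": "arm_command", "arguments": {
  "series": [0,0,0,0,0,0,0.4,0,0,0,0,0,0,0.4,0,0,0,0,0,0,0.4,0,0,0,0,0,0,0.4,0,0,0,0,0,0,0.4,0,0,0,0,0,0,0.4],
  "force": 10
}}

```text
t: 4.08
eef_pos: [0.6057, 0.152, 0.03]
ee_rot: [-3.141, -0.0, -0.054]
force: [-3.6, 2.8, 5.9]
width: 0.0499
gripper_force: 10.0
```

Emit:
{"name": "arm_command", "arguments": {
  "series": [0,0,0,0,0,0,0.2,0,0,0,0,0,0,0.2,0,0,0,-0.05,0,0,0.2,0,0,0,-0.1,0,0,0.2,0,0,0,-0.15,0,0,0.2,0,0,0,-0.2,0,0,0.2],
  "force": 60
}}

```text
t: 4.82
eef_pos: [0.588, 0.1531, 0.03]
ee_rot: [-3.14, -0.004, -0.054]
force: [8.4, -0.7, -4.4]
width: 0.0494
gripper_force: 59.9
```

Emit:
{"name": "arm_command", "arguments": {
  "series": [0,0,0,-0.1,0,0,0.2,0,0,0,-0.2,0,0,0.2,0,0,0,-0.3,0,0,0.2,0,0,0,-0.4,0,0,0.2,0,0,0,-0.5,0,0,0.2,0,0,0,-0.6,0,0,0.2,0,0,0,-0.6,0,0,0.2]
}}

```text
t: 5.7
eef_pos: [0.5244, 0.1561, 0.0299]
ee_rot: [-3.141, 0.001, -0.054]
force: [-0.5, 2.9, 9.0]
width: 0.0495
gripper_force: 59.9
```

```bash
python3 - <<'E'
from h import *
s=arm.get_state();print(s["eef_pos"],s["ee_rot"],s["width"],s["force"])
o=[]
for n,x0,y0 in(("scene",330,190),("top",210,180)):
    im=arm.grab_frame(n)
    o.append(cv2.resize(im[y0:y0+150,x0:x0+100],None,fx=4,fy=4,interpolation=cv2.INTER_CUBIC))
cv2.imwrite("pics/pull.png",cv2.convertScaleAbs(np.hstack(o),alpha=1.6))
E
```

```text
[0.52439941 0.15612884 0.0299058 ] [-3.14140110e+00  5.04967033e-04 -5.39065523e-02] 0.04946474612432966 [-0.47795673  2.90834858  8.98189899]
```

View pics/pull.png

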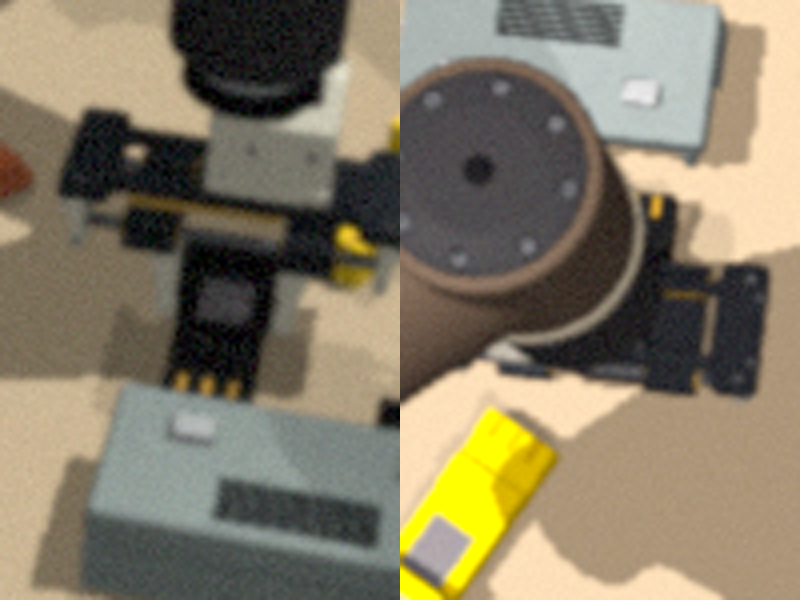

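The long pack came out with the gripper: its gold plug contacts are visible in front of the charger, about 30 mm clear of the face. The short pack stayed put. Next I'll lift it and carry it to the lamp.

Emit:
{"name": "arm_command", "arguments": {
  "series": [0,0,0,0,0,-0.2,0.2,0,0,0,0,0,-0.4,0.2,0,0,0,0,0,-0.4,0.2]
}}

```text
t: 6.18
eef_pos: [0.5241, 0.1555, 0.0694]
ee_rot: [3.141, 0.002, -0.055]
force: [0.7, 0.1, -3.7]
width: 0.0496
gripper_force: 59.9
```

Emit:
{"name": "arm_command", "arguments": {
  "series": [0,0,0,-0.035,0.42,0,0.2,0,0,0,-0.07,0.84,0,0.2,0,0,0,-0.07,0.84,0,0.2]
}}

```text
t: 6.55
eef_pos: [0.5107, 0.0693, 0.0675]
ee_rot: [3.139, 0.005, -0.058]
force: [-0.4, 0.0, -2.0]
width: 0.0493
gripper_force: 59.9
```

Emit:
{"name": "arm_command", "arguments": {
  "series": [0,0,0,-0.035,0.42,0,0.2,0,0,0,-0.07,0.84,0,0.2,0,0,0,-0.07,0.84,0,0.2]
}}

```text
t: 6.92
eef_pos: [0.5, -0.0132, 0.068]
ee_rot: [3.141, 0.004, -0.058]
force: [-0.0, 0.5, -3.3]
width: 0.0496
gripper_force: 59.9
```

Emit:
{"name": "arm_command", "arguments": {
  "series": [0,0,0,-0.035,0.42,0,0.2,0,0,0,-0.07,0.84,0,0.2,0,0,0,-0.07,0.84,0,0.2]
}}

```text
t: 7.3
eef_pos: [0.4894, -0.0959, 0.0683]
ee_rot: [3.141, 0.003, -0.057]
force: [-0.3, -1.2, -2.7]
width: 0.0494
gripper_force: 59.9
```

Emit:
{"name": "arm_command", "arguments": {
  "series": [0,0,0.0115,-0.035,0.42,0,0.2,0,0,0.0115,-0.07,0.84,0,0.2,0,0,0.0115,-0.07,0.84,0,0.2,0,0,0.0115,-0.07,0.84,0,0.2]
}}

```text
t: 7.8
eef_pos: [0.4793, -0.1773, 0.069]
ee_rot: [-3.141, 0.001, -0.073]
force: [-0.5, 0.3, -2.6]
width: 0.0494
gripper_force: 59.9
```

```bash
python3 - <<'E'
from h import *
s=arm.get_state();print(s["eef_pos"],s["ee_rot"],s["width"],s["force"])
o=[]
for n,x0,y0 in(("scene",180,180),("top",355,180)):
    im=arm.grab_frame(n)
    o.append(cv2.resize(im[y0:y0+150,x0:x0+100],None,fx=4,fy=4,interpolation=cv2.INTER_CUBIC))
cv2.imwrite("pics/pre.png",cv2.convertScaleAbs(np.hstack(o),alpha=1.5))
E
```

```text
[ 0.47934889 -0.17729752  0.06895915] [-3.14144253e+00  1.01867973e-03 -7.25028388e-02] 0.04939074591773859 [-0.46817475  0.32303135 -2.56975034]
```

View pics/pre.png

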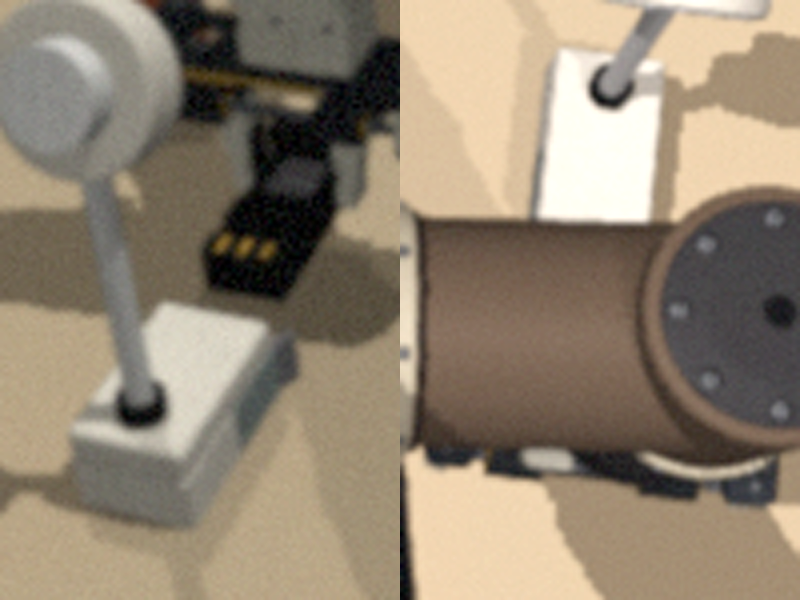

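```bash
python3 - <<'E'
from h import *
s=arm.get_state();e=s["eef_pos"];y=s["ee_rot"][2]
P=W([e[0],e[1],y],[[.095,-.025,0],[.095,.025,0],[.095,-.025,.03],[.095,.025,.03]]);P[:,2]+=.039
print(((proj("scene",P)-[180,180]+.5)*4-.5).round())
L=np.load("p.npz")["L"]
print(((proj("scene",W(L,box(.115,.069,.055)))-[180,180]+.5)*4-.5).round())
E
```

```text
[[204. 289.]
 [282. 304.]
 [198. 249.]
 [276. 263.]]
[[182. 457.]
 [ 65. 431.]
 [159. 299.]
 [269. 320.]]
```

Emit:
{"name": "arm_command", "arguments": {
  "series": [0,0,0,0,0.01,0.2,0.2,0,0,0,0,0.01,0.38,0.2,0,0,0,0,0.01,0.38,0.2]
}}

```text
t: 8.28
eef_pos: [0.4792, -0.1781, 0.0309]
ee_rot: [3.141, 0.002, -0.071]
force: [0.0, 1.0, -2.8]
width: 0.0497
gripper_force: 60.0
```

Emit:
{"name": "arm_command", "arguments": {
  "series": [0,0,0,0,0,0,0.3,0,0,0,0.1,0,0,0.3,0,0,0,0.2,0,0,0.3,0,0,0,0.3,0,0,0.3,0,0,0,0.4,0,0,0.3,0,0,0,0.5,0,0,0.3,0,0,0,0.5,0,0,0.3],
  "force": 20
}}

```text
t: 9.15
eef_pos: [0.5301, -0.1828, 0.0314]
ee_rot: [3.142, -0.0, -0.072]
force: [-0.4, -0.0, -3.8]
width: 0.0496
gripper_force: 20.0
```

Emit:
{"name": "arm_command", "arguments": {
  "series": [0,0,0,0.06,0,0.01,0.3,0,0,0,0.12,0,0.01,0.3,0,0,0,0.18,0,0.01,0.3,0,0,0,0.24,0,0.01,0.3,0,0,0,0.3,0,0.01,0.3,0,0,0,0.3,0,0.01,0.3]
}}

```text
t: 9.9
eef_pos: [0.5597, -0.1849, 0.0305]
ee_rot: [3.142, -0.0, -0.072]
force: [0.6, -0.1, -2.9]
width: 0.0499
gripper_force: 20.0
```

Emit:
{"name": "arm_command", "arguments": {
  "series": [0,0,0,0.03,0,0,0.3,0,0,0,0.06,0,0,0.3,0,0,0,0.08,0,0,0.3,0,0,0,0.08,0,0,0.3]
}}

```text
t: 10.4
eef_pos: [0.5672, -0.1854, 0.0305]
ee_rot: [-3.142, 0.0, -0.072]
force: [0.4, 0.0, -2.9]
width: 0.0501
gripper_force: 20.0
```

Emit:
{"name": "arm_command", "arguments": {
  "series": [0,0,0,0.02,0,0,0.3,0,0,0,0.04,0,0,0.3,0,0,0,0.04,0,0,0.3]
}}

```text
t: 10.78
eef_pos: [0.5677, -0.1854, 0.0297]
ee_rot: [-3.141, 0.006, -0.073]
force: [-8.6, 3.2, 0.5]
width: 0.0499
gripper_force: 20.0
```

Emit:
{"name": "arm_command", "arguments": {
  "series": [0,0,0,0.02,0,0,0.3,0,0,0,0.04,0,0,0.3,0,0,0,0.04,0,0,0.3]
}}

```text
t: 11.15
eef_pos: [0.5681, -0.1854, 0.0296]
ee_rot: [-3.141, 0.013, -0.074]
force: [-19.5, 7.3, 12.2]
width: 0.0499
gripper_force: 20.0
```

Emit:
{"name": "arm_command", "arguments": {
  "series": [0,0,0,-0.06,0,0,0.3,0,0,0,-0.06,0,0,0.3,0,0,0,-0.06,0,0,1,0,0,0,-0.06,0,0,1,0,0,0,-0.06,0,0,1,0,0,0,-0.06,0,0,1]
}}

```text
t: 11.9
eef_pos: [0.5696, -0.1856, 0.0307]
ee_rot: [3.142, -0.001, -0.072]
force: [0.0, 0.3, -0.3]
width: 0.0838
gripper_force: 0.0
```

Emit:
{"name": "arm_command", "arguments": {
  "series": [0,0,0,0,0,-0.3,1,0,0,0,0,0,-0.7,1,0,0,0,0,0,-1,1,0,0,0,0,0,-1,1]
}}

```text
t: 12.4
eef_pos: [0.5709, -0.1858, 0.1335]
ee_rot: [3.142, -0.006, -0.072]
force: [0.0, 1.2, -0.1]
width: 0.0876
gripper_force: 0.0
```

Emit:
{"name": "arm_command", "arguments": {
  "series": [0,0,0,-0.4,-0.4,0,1,0,0,0,-0.8,-0.9,0,1,0,0,0,-0.8,-0.9,0,1,0,0,0,-0.8,-0.9,0,1]
}}

```text
t: 12.9
eef_pos: [0.496, -0.0897, 0.1305]
ee_rot: [3.142, -0.0, -0.071]
force: [0.3, 0.3, -0.1]
width: 0.0879
gripper_force: 0.0
```

Emit:
{"name": "arm_command", "arguments": {
  "series": [0,0,0,-0.2,-0.4,0,1,0,0,0,-0.2,-0.9,0,1,0,0,0,-0.2,-0.9,0,1]
}}

```text
t: 13.28
eef_pos: [0.4837, 0.0029, 0.1305]
ee_rot: [-3.141, -0.001, -0.07]
force: [0.1, -0.5, 0.5]
width: 0.0879
gripper_force: 0.0
```

```bash
python3 - <<'E'
from h import *
o=[]
L=np.load("p.npz")["L"]; print(arm.get_state()["force"])
for n,x0,y0 in(("scene",180,180),("top",360,165)):
    im=arm.grab_frame(n)
    M=[[-.065,.025,.045],[-.065,-.025,.045],[-.053,.025,.045],[-.053,-.025,.045]]
    a=cv2.resize(im[y0:y0+150,x0:x0+100],None,fx=4,fy=4,interpolation=cv2.INTER_CUBIC)
    a=cv2.convertScaleAbs(a,alpha=1.4)
    for p in proj(n,W(L,M)): cv2.drawMarker(a,tuple(int(v) for v in (p-[x0,y0]+.5)*4-.5),(0,255,0),0,8,1)
    o.append(a)
cv2.imwrite("pics/end.png",np.hstack(o))
E
```

```text
[ 0.13155441 -0.49268688  0.53018992]
```

View pics/end.png

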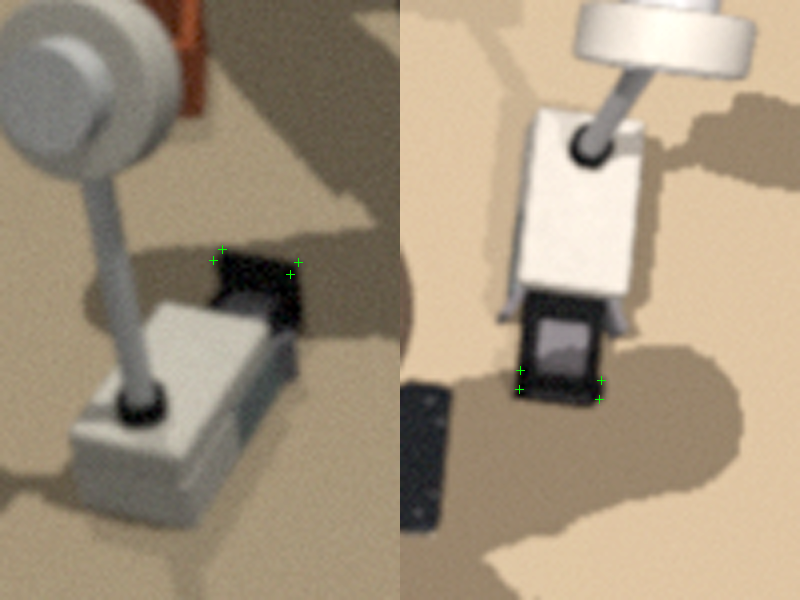

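The lip matches its predicted seated position within about 1 px in both views, the same offset the lamp itself shows. The hard stop also came where expected, so I'm handing the job in.

```bash
python3 -c "
from station import arm
print(arm.job_done())"
```

```text
the job is handed in; nothing more can be done
None
```

The long pack is pushed against the stop in the lamp's bay, lip outwards; the short pack stayed in the charger when the long one was pulled out (not re-checked since), and the job was handed in at about 13 s with no verdict returned.

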